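# Close and lock the gel caster round its tray

## Task

Get the gel caster ready for pouring. First swing its cam lever forward as far as it goes, so that the cam turns its low side to the sliding end wall; only then push that wall forward until the gel tray is clamped between it and the fixed far wall, and swing the lever all the way back so that the cam locks the wall. Do it all by pushing: never touch or lift the tray with its comb, let the wall move it, and leave the bottle, the pen and the timer beside the caster where they stand.

Things in the scene. Friction and masses are not known exactly. Their poses are not given: they have to be found in the camera images.
- caster: gel caster: grey base plate on feet, fixed to the bench, top 20 mm up. Origin at bench level in the middle of the tray channel; x forward along the channel (the way the sliding wall closes), y left, z up. The plate spans x -120 to 110, y -100 to 60 mm. At its far end a fixed white wall, 54 mm high, rubber face at x = 90 mm; two low guides (y = +-41 mm, tops 32 mm up) keep the tray straight
- end_wall: the white sliding wall, with a black rubber strip 88 x 30 mm on its front that seals the tray; origin under the middle of the wall, axes those of the caster
- wall_travel (a joint): travel (m) of the white sliding wall along caster +x: 0 fully back (its back face at caster x = -92 mm), 0.066 home, tray clamped. Slides stiffly (3 N), stays where left. 16 mm thick, y from 46 to -62 mm, 21 to 57 mm above the bench. Its right end must run past the cam: with the cam locked it is stopped at about 0.047; once home, the cam locks behind it
- wall_back (a point): middle of the wall's back face (a thin plate on the near side, where a hand pushes), caster y = 0, 41 mm above the bench; moves with the wall
- cam_lever (a joint): angle (rad) of cam and lever, counter-clockwise from above: 0 locked (cam nose in the wall's path, lever pointing back and right, 213 degrees in the caster frame), 2.25 its stop, low side to the wall (lever forward, 342 degrees). The wall passes only above 2.0. Stays where left; takes about 2 N at the grip, near locking up to 10 N. The lever swings over on the right, away from the channel
- lever_grip (a point): centre of the lever's black grip, a block 40 mm long (along the lever), 14 mm thick and 26 mm high, its underside 30 mm and its top 56 mm above the bench; 54 mm from the pivot; turns with the lever
- cam_pivot (a point): point on the upright axis of the cam, at caster x = -38 mm, y = -78 mm, 43 mm above the bench
- gel_tray: clear tray, 100 x 74 x 20 mm, open at both ends, with a black comb across it (top 64 mm above the bench); it lies loose on the base plate between the guides, with up to 10 mm to go to the far wall. Origin at the centre of its underside; x along the tray
- dye_bottle: brown dropper bottle, 35 mm wide, 98 mm tall, to the left of the caster; bystander, origin under its middle
- bench_timer: cream timer with a black dial, 42 x 62 x 62 mm, to the right of the caster's far end; bystander, origin under its middle
- pen: felt marker with a black cap, 134 mm long, 12 mm thick, lying on the bench along the caster's left edge; bystander, origin under its middle
There are look-alikes about, which are no part of the job. Of the things that look like the gel_tray, the largest one is meant.

How it is judged:
On the way, in this order (a step that is already met when the one before it is completed fails the run):
1. the lever is swung forward to its stop (within 0.2 rad), the cam's low side to the wall, before the wall has moved on (value of joint cam_lever above 2.05 rad and value of joint wall_travel below 0.03 m), for 0.2 s.
2. the wall is pushed home (within 4 mm), the cam still on its low side (value of joint wall_travel above 0.062 m and value of joint cam_lever above 1.7 rad), for 0.1 s.
At the end, for the whole second after the job is handed in: the lever is back in its locked position (within 0.15 rad), the sliding wall is home (within 2 mm) and its rubber presses on the tray (over 2 N), which lies flat and still with its far end at the fixed wall (within 2 mm) (value of joint cam_lever below 0.15 rad and value of joint wall_travel above 0.064 m and contact force between gel_tray and end_wall above 2 N and x of gel_tray in the frame of caster above 0.038 m and angle between gel_tray's own z axis and vertical below 0.03 rad and linear speed of gel_tray below 0.01 m/s); the robot touches nothing.
It fails at once if the wall is pushed up against the cam before the cam is turned to its low side (value of joint wall_travel between 0.03 and 0.055 m and value of joint cam_lever below 1.5 rad).
It fails at once if the tray or its comb is touched by the robot (over 1.5 N) (contact force between any of the fingers, the arm and gel_tray above 1.5 N).
It fails at once if the tray is lifted (over 6 mm) (height (world z) of gel_tray above 0.026 m).
It fails at once if a bystander is shifted or lifted (over 20 mm) (distance of any of dye_bottle, bench_timer, pen from where it was at the start of the episode above 0.02 m).
It also fails if it takes over 69 s, if anything falls off the work surface, if the arm or the gripper's body presses on something with over 40 N, if the wrist force passes 120 N, or if a joint passes its speed limit or range.

## Robot

A 6-joint arm with a two-finger parallel gripper is mounted at the origin on a cart in front of the work surface, level with it; the furniture and walls round the work are solid. World frame = base frame: x ahead of the robot, y to its left, z up, the work surface at z = 0. Lengths are in m, angles in rad, forces in N, time in s.
With the tool pointing down it reaches from about 0.3 to 0.825 m from the base axis. Payload 5.4 kg.
Tool frame: the origin (TCP) lies at the very end of the fingers, on their centre line; the grasp point (between the pads) lies 19 mm behind it; z points along the fingers, y is the line along which they close (so a half turn about z gives the same grasp; the last joint's range is limited). The gripper opens to 92 mm and grips with 3 to 60 N. Pads are 20 mm wide; open, the fingers measure 128 mm over their backs; the gripper's body (75 mm by 189 mm) begins 69 mm behind the grasp point.
Start: joints at [0.934, 0.158, 1.597, -0, 1.386, -0.21], TCP at [0.238, 0.523, 0.215] pointing down, gripper open.
Joint ranges: [-2.91, 2.91], [-0.94, 2.29], [0.18, 2.7], [-1.29, 4.43], [0.17, 2.64], [-3, 3]. Speed limits (rad/s): [2.57, 2.57, 3.14, 3.14, 3.14, 3.14].

## Interface

Orientations are given as a unit quaternion [x, y, z, w].
In Python, from rig import robot gives the robot as it stands.
- The arm moves only by the tool step_arm, never from a script. Its argument "rows" is one flat list of numbers, 4 for each row, row after row: the shift along the tool's x, y, z in cm, then the turn about the tool's z in degrees. A call has 1 to 5 rows; each row is the pose to reach, as a shift and turn from the pose commanded when the call began, along the tool's axes at that moment; what a row does not reach only later rows make up. A row lasts 1/12 s, in which the tool goes at most 41.7 mm and 7.16 degrees, less where a joint would pass 70% of its speed; a pose out of reach is approached as far as the arm can. A call with a gripper value outside its range is refused whole. "grip" is the finger opening in cm, from 0 to 9.19, set as the call begins (left out, the last holds). The fingers move at their own pace and stop on an object; "grip_force" is the grip in N (left out, the last holds). Time passes only in rows, so rows that repeat a pose let the fingers close. It gives the time, the measured TCP pose, the force, the opening and the grip force at its end, in the units of the state.
- robot.read_state(): the state, without advancing time (a new reading comes with each control period).
- robot.read_camera(name): name is "side" or "top"; returns a dict with "image" (384x512x3 uint8, red, green, blue), "mtx" (3x3 intrinsics, pixels), "R" (3x3) and "t" (3): a world point X has camera coordinates R X + t. Camera axes: x right, y down, z forward; pixel columns grow to the right and rows downward; lengths in m; the calibration is good to about 2 mm. A picture is of the moment at which its call begins. There is no depth.
- robot.sign_off(): hands the job in; it is judged then, once.
The state is a dict: "time": time; "qpos": joint angles; "joint_velocities": joint speeds; "effort": joint torques, N m; "eef_pos": TCP position; "eef_rot": TCP orientation; "wrist_force": force on the tool from outside, world axes, zero at the start; "moment": the same for the moment, N m; "opening": opening from 0.0 (shut) to 1.0 (fully open); "grasp_force": force on a finger pad.
Only numpy, scipy, OpenCV 4.12 (cv2) and the standard library are available. Lean on these libraries where they do the work, as an engineer would, in place of code of your own. Each camera call takes 0.05 s, during which the arm holds its last target. There are 200 camera calls.

## Working session

There is one attempt and no reset: what is moved stays moved. The work goes in short steps, Python scripts to look and compute and a tool call to move; the robot and the scene stay as the last step left them, time stands still between calls to the robot, and variables do not carry over. Pictures are saved under pics/ and viewed, at most 10 in all, crops included, and the job is handed in when it is done.

Besides the shell and the picture viewer there is one more tool, called after "Emit:" by a JSON object that holds its "api" and its "payload". step_arm: Moves the arm, as the interface text tells. Its arguments: {"type":"object","properties":{"rows":{"type":"array"},"grip":{"type":"number"},"grip_force":{"type":"number"}},"required":["rows"]}

```bash
mkdir -p pics; cat > h.py <<'E'
import numpy as np, cv2
from rig import robot
def ray(c,uv,z):
    R,t,K=map(np.array,(c["R"],c["t"],c["mtx"])); o=-R.T@t
    d=R.T@np.linalg.inv(K)@np.array([*uv,1.]); return o+d*(z-o[2])/d[2]
def proj(c,X):
    p=c["mtx"]@(np.array(c["R"])@np.array(X)+c["t"]); return p[:2]/p[2]
def snap(n,f,crop=None,s=1.5):
    c=robot.read_camera(n); im=c["image"][:,:,::-1]
    if crop: x0,y0,x1,y1=crop; im=im[y0:y1,x0:x1]
    cv2.imwrite("pics/"+f,cv2.resize(im,None,fx=s,fy=s,interpolation=cv2.INTER_CUBIC)); return c
E
python3 - <<'E'
from h import *
import pickle
a=snap("top","t0.png");b=snap("side","s0.png")
pickle.dump((a,b),open("c0.pkl","wb"))
for c in(a,b): print(-np.array(c["R"]).T@c["t"],c["mtx"])
print(robot.read_state())
E
```

```text
[0.44736348 0.25518441 0.87751213] [[370.23555636   0.         254.31587585]
 [  0.         370.23555636 186.59823557]
 [  0.           0.           1.        ]]
[0.551975   0.98062822 0.57522325] [[452.52053301   0.         258.52681554]
 [  0.         452.52053301 189.60185615]
 [  0.           0.           1.        ]]
{'time': 0.1, 'qpos': array([ 9.33879617e-01,  1.59017496e-01,  1.59809605e+00, -2.73461753e-05,
        1.38620371e+00, -2.10092120e-01]), 'joint_velocities': array([-0.00125033,  0.00049632, -0.00178637, -0.00099937, -0.0003731 ,
        0.00024872]), 'effort': array([ 5.45359799e-04, -3.86503386e+01, -3.22961032e+01,  7.02760066e-02,
        3.39278136e-02, -3.73735782e-05]), 'eef_pos': array([0.2377174 , 0.52293605, 0.21370484]), 'eef_rot': array([ 2.11793466e-01,  9.77314066e-01, -7.91640248e-04, -3.42116600e-04]), 'wrist_force': array([-1.22411346,  0.06010599, -0.58910624]), 'moment': array([-0.06195316,  0.01172833,  0.01781329]), 'grasp_force': 0.0, 'opening': 0.9961969281238859}
```

View pics/t0.png

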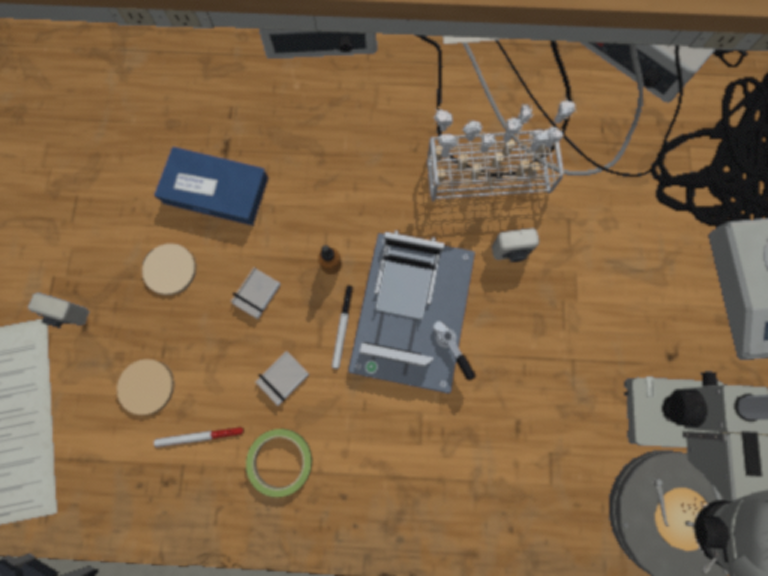

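View pics/s0.png

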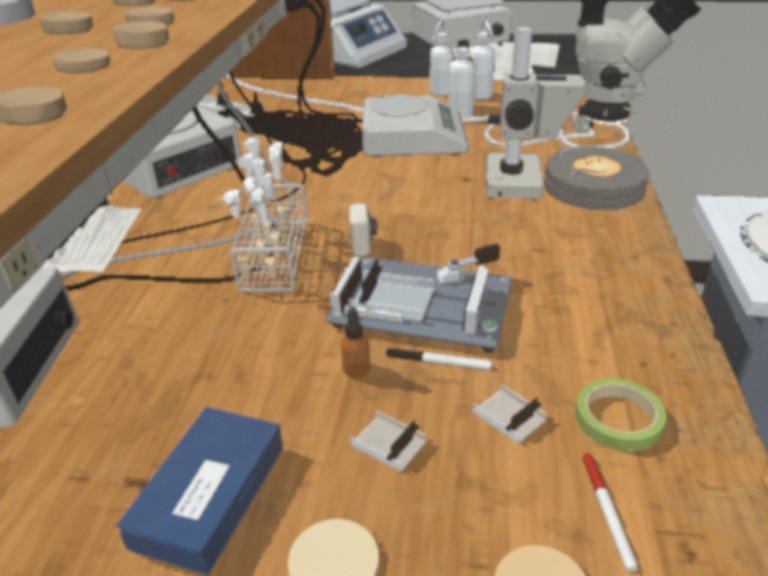

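Top picture (1.5x): the caster is at (412,310). Tray candidates are the one in the caster channel at (405,285) and small look-alikes at (256,293) and (282,378). The one in the caster is the largest, so I choose it. The lever pivot is near (445,337) and the grip near (462,362). The pen at (343,327) and bottle at (330,260) are on the left, and the timer at (516,243) is on the far right. I'll check this in a close crop.

```bash
python3 - <<'E'
from h import *
snap("top","t1.png",(220,145,340,265),5)
E
```

```text
(no output)
```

View pics/t1.png

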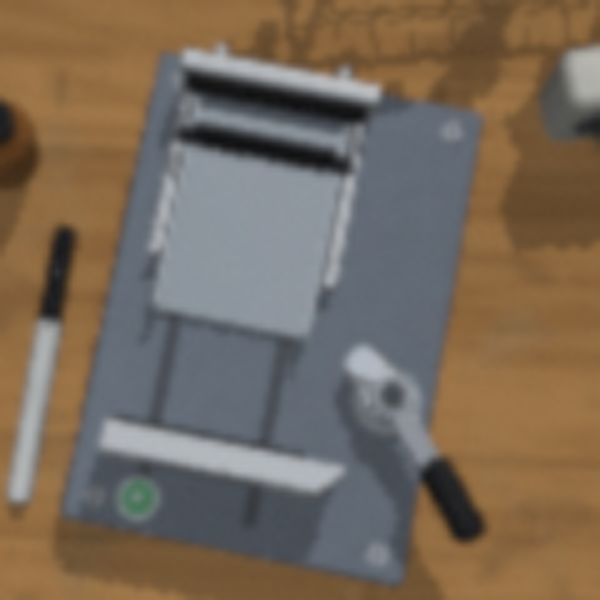

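The crop confirms the tray in the channel with its comb at (265,145). The plate corners are at (163,52), (483,112), (403,583) and (63,517). The pivot is at (393,395), the grip spans (430,465) to (470,535), and the back wall's top edge runs (102,435) to (340,475).

```bash
cat >> h.py <<'E'
import json,os
def pose(): return json.load(open("pose.json"))
def W(x,y,z=0):
    a,b,th=pose(); return np.array([a+x*np.cos(th)-y*np.sin(th),b+x*np.sin(th)+y*np.cos(th),z])
def grip(q):
    t=np.radians(213)+q*np.radians(342-213)/2.25; return -.038+.054*np.cos(t),-.078+.054*np.sin(t),.043
E
python3 - <<'E'
from h import *
import pickle
from scipy.optimize import least_squares
a,b=pickle.load(open("c0.pkl","rb"))
L=[(.11,.06,.02),(.11,-.1,.02),(-.12,-.1,.02),(-.12,.06,.02),(-.038,-.078,.05)]
P=[(163,52),(483,112),(403,583),(63,517),(393,395)]
px=[np.array(p)/5+np.array([219.6,144.6]) for p in P]
def f(s):
    a_,b_,th=s;r=[]
    for l,p in zip(L,px):
        X=[a_+l[0]*np.cos(th)-l[1]*np.sin(th),b_+l[0]*np.sin(th)+l[1]*np.cos(th),l[2]]
        r+=list(proj(a,X)-p)
    return r
s=least_squares(f,[.45,.22,-.2]); print(s.x,np.round(s.fun,1))
json.dump(list(s.x),open("pose.json","w"))
for n,l in dict(grip=grip(0),grip2=grip(2.25),piv=(-.038,-.078,.043),wb=(-.092,0,.041),wh=(-.026,0,.041)).items():
    X=W(*l); print(n,X,(proj(a,X)-[219.6,144.6])*5, proj(b,X)*1.5, np.hypot(*X[:2]))
# yaw of tool
from scipy.spatial.transform import Rotation as Ro
print(Ro.from_quat(robot.read_state()["eef_rot"]).as_matrix())
E
```

```text
[ 0.6168646   0.23884375 -0.14763816] [-0.6 -0.5  0.4 -0.2  0.3  1.  -0.6  0.1  0.4 -0.4]
grip [0.51868211 0.14485363 0.043     ] [440.83630552 506.92046275] [488.20388874 255.73255861] 0.5385292085043094
grip2 [0.61614767 0.14322205 0.043     ] [448.09165526 292.71381865] [420.9087412  252.19018288] 0.6325745063547791
piv [0.567804   0.16728218 0.043     ] [393.09382756 394.9246587 ] [453.43668754 262.68637335] 0.5919330311663196
wb [0.52586544 0.25237717 0.041     ] [200.78850756 478.88084911] [482.71833592 300.69104273] 0.5832912631031432
wh [0.59114745 0.24266841 0.041     ] [228.82005586 336.51674777] [433.64967367 293.89612914] 0.6390174169663971
[[-9.10287133e-01  4.13976491e-01 -8.94557429e-04]
 [ 4.13977330e-01  9.10286424e-01 -1.18171614e-03]
 [ 3.25100782e-04 -1.44602749e-03 -9.99998902e-01]]
```

```bash
cat > plan.py <<'E'
from h import *
F="cmd.json"
def cmd0():
    if os.path.exists(F): return json.load(open(F))
    s=robot.read_state(); from scipy.spatial.transform import Rotation as Ro
    m=Ro.from_quat(s["eef_rot"]).as_matrix(); return [*s["eef_pos"],float(np.degrees(np.arctan2(m[1,0],m[0,0])))]
def go(targets,save=True):
    """targets: list of (x,y,z,phi) world; prints calls of <=5 rows, 0.1cm / 1deg"""
    c=np.array(cmd0())
    for i in range(0,len(targets),5):
        out=[];f=np.radians(c[3]);ex=np.array([np.cos(f),np.sin(f)]);ey=np.array([np.sin(f),-np.cos(f)])
        for T in targets[i:i+5]:
            d=np.array(T[:3])-c[:3]
            r=[round(100*float(v),1)+0. for v in (ex@d[:2],ey@d[:2],-d[2])]+[round(float(c[3]-T[3]))]
            out+=r
        c=np.array([*(c[:2]+ex*r[0]/100+ey*r[1]/100),c[2]-r[2]/100,c[3]-r[3]])
        print(out)
    if save: json.dump(list(map(float,c)),open(F,"w"))
def lin(A,B,n): return [tuple(np.array(A)+(np.array(B)-np.array(A))*k/n) for k in range(1,n+1)]
def pusher(q,side,gap,out,z):
    """beside the grip; side +1 = clockwise side (pushes ccw), -1 other"""
    t=np.radians(213)+q*np.radians(129)/2.25; u=np.array([np.cos(t),np.sin(t)]); n=side*np.array([u[1],-u[0]])
    p=np.array([-.038,-.078])+u*(.054+out)+n*(.017+gap)
    X=W(*p,z); phi=np.degrees(t+pose()[2])+90-180
    return (*X,phi)
E
python3 - <<'E'
from plan import *
c=cmd0();A=pusher(.12,1,.008,.006,.215)
print(c,A)
D=(*A[:2],.036,A[3])
go(lin(c,A,12)+[A]*3+lin(A,D,8)+[D]*2)
E
```

```text
[np.float64(0.23775574266778593), np.float64(0.5230103452888347), np.float64(0.21380926105208176), 155.5450680545825] (np.float64(0.5035693476387494), np.float64(0.1573368764230816), np.float64(0.215), np.float64(121.42095652048971))
[-3.3, -1.9, 0.0, 3, -6.6, -3.7, 0.0, 6, -9.8, -5.6, 0.0, 9, -13.1, -7.4, 0.0, 11, -16.4, -9.3, 0.0, 14]
[-3.6, -1.0, -0.1, 3, -7.2, -2.0, -0.1, 6, -10.9, -3.0, -0.1, 9, -14.5, -4.0, -0.1, 12, -18.1, -5.0, -0.1, 14]
[-3.8, -0.1, 0.0, 3, -7.6, -0.2, 0.0, 6, -7.6, -0.2, 0.0, 6, -7.6, -0.2, 0.0, 6, -7.6, -0.2, 0.0, 6]
[0.0, 0.0, 2.2, 0, 0.0, 0.0, 4.5, 0, 0.0, 0.0, 6.7, 0, 0.0, 0.0, 8.9, 0, 0.0, 0.0, 11.2, 0]
[0.0, 0.0, 2.2, 0, 0.0, 0.0, 4.4, 0, 0.0, 0.0, 6.7, 0, 0.0, 0.0, 6.7, 0, 0.0, 0.0, 6.7, 0]
```

Emit:
{"api": "step_arm", "payload": {"rows": [-3.3,-1.9,0.0,3,-6.6,-3.7,0.0,6,-9.8,-5.6,0.0,9,-13.1,-7.4,0.0,11,-16.4,-9.3,0.0,14], "grip": 0}}

```text
time: 0.57
eef_pos: [0.3493, 0.3694, 0.2143]
eef_rot: [0.33, 0.944, -0.0, -0.0]
wrist_force: [0.8, 0.4, -0.6]
opening: 0.66
grasp_force: 0.0
```

Emit:
{"api": "step_arm", "payload": {"rows": [-3.6,-1.0,-0.1,3,-7.2,-2.0,-0.1,6,-10.9,-3.0,-0.1,9,-14.5,-4.0,-0.1,12,-18.1,-5.0,-0.1,14]}}

```text
time: 0.98
eef_pos: [0.46, 0.2174, 0.2154]
eef_rot: [0.443, 0.896, -0.0, -0.0]
wrist_force: [0.0, -0.8, 0.2]
opening: 0.295
grasp_force: 0.0
```

Emit:
{"api": "step_arm", "payload": {"rows": [-3.8,-0.1,0.0,3,-7.6,-0.2,0.0,6,-7.6,-0.2,0.0,6,-7.6,-0.2,0.0,6,-7.6,-0.2,0.0,6]}}

```text
time: 1.4
eef_pos: [0.5036, 0.1581, 0.2152]
eef_rot: [0.488, 0.873, -0.0, -0.001]
wrist_force: [-0.8, 0.0, 0.1]
opening: 0.005
grasp_force: 0.0
```

Emit:
{"api": "step_arm", "payload": {"rows": [0.0,0.0,2.2,0,0.0,0.0,4.5,0,0.0,0.0,6.7,0,0.0,0.0,8.9,0,0.0,0.0,11.2,0]}}

```text
time: 1.82
eef_pos: [0.5032, 0.1594, 0.1028]
eef_rot: [0.487, 0.873, 0.0, 0.0]
wrist_force: [1.5, -0.1, 0.0]
opening: 0.002
grasp_force: 0.0
```

```bash
python3 - <<'E'
from h import *
c=robot.read_camera("side");im=c["image"][130:240,200:360,::-1]
d=robot.read_camera("top");im2=d["image"][145:255,220:340,::-1]
r=lambda i:cv2.resize(i,(int(i.shape[1]*2.8),int(i.shape[0]*2.8)),interpolation=cv2.INTER_CUBIC)
cv2.imwrite("pics/m2.png",np.hstack([r(im),r(im2)]))
E
```

```text
(no output)
```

View pics/m2.png

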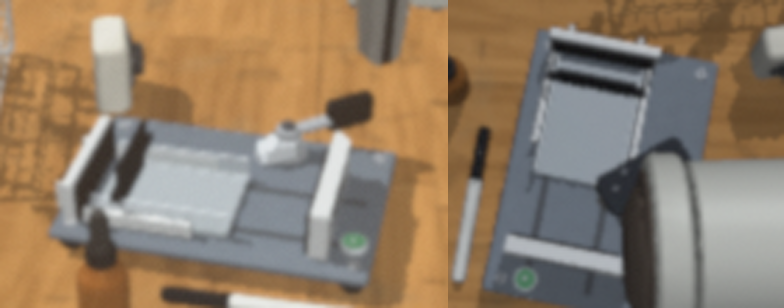

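Side crop: the finger tip is at about (385,60), behind and beside the black grip at (350,108). The wall and tray are unmoved. The top view is partly hidden by the arm. I'll descend.

Emit:
{"api": "step_arm", "payload": {"rows": [0.0,0.0,2.2,0,0.0,0.0,4.4,0,0.0,0.0,6.7,0,0.0,0.0,6.7,0,0.0,0.0,6.7,0]}}

```text
time: 2.33
eef_pos: [0.5036, 0.1585, 0.0371]
eef_rot: [0.488, 0.873, -0.0, -0.001]
wrist_force: [-0.0, 1.4, 0.7]
opening: 0.005
grasp_force: 0.0
```

```bash
python3 - <<'E'
from plan import *
T=[pusher(.12,1,.003,.006,.036)]+[pusher(q,1,-.001,.006-.006*min(1,q),.036) for q in np.linspace(.12,2.25,26)]
T+=[pusher(2.3,1,-.002,0,.036)]*3
go(T)
E
```

```text
[-0.5, 0.0, 0.0, 0, -0.9, 0.0, 0.0, 0, -1.4, 0.0, 0.0, -5, -1.9, 0.0, 0.0, -10, -2.4, 0.0, 0.0, -15]
[-0.5, -0.1, 0.0, -4, -1.0, -0.1, 0.0, -9, -1.5, -0.1, 0.0, -14, -1.9, 0.0, 0.0, -19, -2.4, 0.0, 0.0, -24]
[-0.5, 0.0, 0.0, -5, -1.0, -0.1, 0.0, -10, -1.4, -0.1, 0.0, -15, -1.9, -0.1, 0.0, -19, -2.4, 0.0, 0.0, -24]
[-0.5, -0.1, 0.0, -5, -0.9, -0.2, 0.0, -10, -1.4, -0.2, 0.0, -15, -1.9, -0.2, 0.0, -20, -2.4, -0.2, 0.0, -25]
[-0.4, -0.1, 0.0, -5, -0.9, -0.2, 0.0, -10, -1.4, -0.2, 0.0, -14, -1.9, -0.2, 0.0, -19, -2.4, -0.2, 0.0, -24]
[-0.4, -0.1, 0.0, -5, -0.9, -0.1, 0.0, -10, -1.3, -0.1, 0.0, -13, -1.3, -0.1, 0.0, -13, -1.3, -0.1, 0.0, -13]
```

Emit:
{"api": "step_arm", "payload": {"rows": [-0.5,0.0,0.0,0,-0.9,0.0,0.0,0,-1.4,0.0,0.0,-5,-1.9,0.0,0.0,-10,-2.4,0.0,0.0,-15]}}

```text
time: 2.75
eef_pos: [0.5175, 0.1369, 0.0382]
eef_rot: [0.368, 0.93, 0.0, 0.0]
wrist_force: [-3.1, 1.1, 1.5]
opening: 0.003
grasp_force: 0.9
```

Emit:
{"api": "step_arm", "payload": {"rows": [-0.5,-0.1,0.0,-4,-1.0,-0.1,0.0,-9,-1.5,-0.1,0.0,-14,-1.9,0.0,0.0,-19,-2.4,0.0,0.0,-24]}}

```text
time: 3.17
eef_pos: [0.5349, 0.1204, 0.038]
eef_rot: [0.167, 0.986, 0.0, 0.0]
wrist_force: [-1.9, 1.4, -0.3]
opening: 0.002
grasp_force: 0.8
```

Emit:
{"api": "step_arm", "payload": {"rows": [-0.5,0.0,0.0,-5,-1.0,-0.1,0.0,-10,-1.4,-0.1,0.0,-15,-1.9,-0.1,0.0,-19,-2.4,0.0,0.0,-24]}}

```text
time: 3.58
eef_pos: [0.5575, 0.112, 0.038]
eef_rot: [-0.041, 0.999, -0.0, 0.0]
wrist_force: [-1.8, -1.7, -0.9]
opening: 0.005
grasp_force: 1.0
```

Emit:
{"api": "step_arm", "payload": {"rows": [-0.5,-0.1,0.0,-5,-0.9,-0.2,0.0,-10,-1.4,-0.2,0.0,-15,-1.9,-0.2,0.0,-20,-2.4,-0.2,0.0,-25]}}

```text
time: 4.0
eef_pos: [0.5815, 0.1123, 0.038]
eef_rot: [-0.257, 0.966, -0.0, 0.0]
wrist_force: [-2.6, 0.5, -0.2]
opening: 0.004
grasp_force: 0.8
```

Emit:
{"api": "step_arm", "payload": {"rows": [-0.4,-0.1,0.0,-5,-0.9,-0.2,0.0,-10,-1.4,-0.2,0.0,-14,-1.9,-0.2,0.0,-19,-2.4,-0.2,0.0,-24]}}

```text
time: 4.42
eef_pos: [0.6034, 0.1223, 0.0381]
eef_rot: [-0.452, 0.892, -0.0, 0.0]
wrist_force: [-1.7, -1.8, 0.1]
opening: 0.006
grasp_force: 0.8
```

Emit:
{"api": "step_arm", "payload": {"rows": [-0.4,-0.1,0.0,-5,-0.9,-0.1,0.0,-10,-1.3,-0.1,0.0,-13,-1.3,-0.1,0.0,-13,-1.3,-0.1,0.0,-13]}}

```text
time: 4.83
eef_pos: [0.6102, 0.1275, 0.038]
eef_rot: [-0.549, 0.836, -0.002, -0.004]
wrist_force: [-9.5, -16.4, 6.0]
opening: 0.004
grasp_force: 9.2
```

```bash
cat > look.py <<'E'
import sys
from h import *
c=robot.read_camera("side");im=c["image"][130:240,200:360,::-1]
d=robot.read_camera("top");im2=d["image"][145:255,220:340,::-1]
r=lambda i:cv2.resize(i,(int(i.shape[1]*2.8),int(i.shape[0]*2.8)),interpolation=cv2.INTER_CUBIC)
cv2.imwrite("pics/"+sys.argv[1],np.hstack([r(im),r(im2)]))
E
python3 look.py m3.png; python3 -c "
from plan import *
print(cmd0(),robot.read_state()['eef_pos'],robot.read_state()['wrist_force'])"
```

```text
[0.611001183200835, 0.1321765058841732, 0.035809261052081764, 246.5450680545825] [0.61020568 0.12747936 0.03801086] [ -8.43598152 -16.49376119   5.21671766]
```

View pics/m3.png

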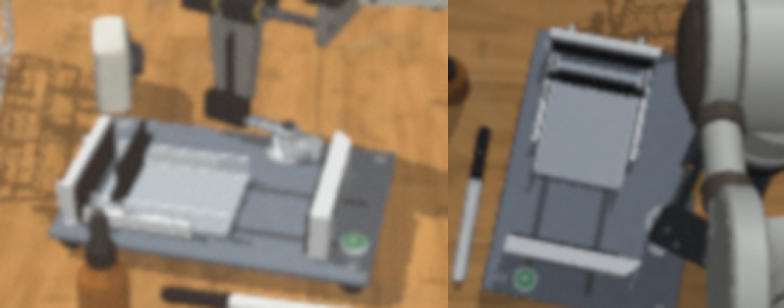

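The lever now points forward at its stop: black grip at about (228,105) in the side crop, 19 N at the finger. The wall and tray are unmoved. Next I retreat and go behind the wall.

```bash
python3 - <<'E'
from plan import *
c=cmd0();f=np.radians(c[3]);ph=np.degrees(pose()[2])+180
B=(c[0]+.03*np.cos(f),c[1]+.03*np.sin(f),c[2],c[3])
U=(*B[:2],.13,c[3]); A=(*W(-.120,0,.13),ph); D=(*A[:2],.036,ph)
go(lin(c,B,2)+lin(B,U,3)+lin(U,A,11)+[A]*4+lin(A,D,4)+[D])
E
```

```text
[1.5, 0.0, 0.0, 0, 3.0, 0.0, 0.0, 0, 3.0, 0.0, -3.1, 0, 3.0, 0.0, -6.3, 0, 3.0, 0.0, -9.4, 0]
[-0.9, 1.4, 0.0, 7, -1.8, 2.8, 0.0, 14, -2.7, 4.2, 0.0, 20, -3.6, 5.6, 0.0, 27, -4.5, 7.0, 0.0, 34]
[0.0, 1.6, 0.0, 7, 0.0, 3.3, 0.0, 14, 0.1, 4.9, 0.0, 21, 0.1, 6.6, 0.0, 27, 0.1, 8.3, 0.0, 34]
[0.9, 1.3, 0.0, 7, 0.9, 1.3, 0.0, 7, 0.9, 1.3, 0.0, 7, 0.9, 1.3, 0.0, 7, 0.9, 1.3, 0.0, 7]
[0.0, 0.0, 2.3, 0, 0.0, 0.0, 4.7, 0, 0.0, 0.0, 7.0, 0, 0.0, 0.0, 9.4, 0, 0.0, 0.0, 9.4, 0]
```

Emit:
{"api": "step_arm", "payload": {"rows": [1.5,0.0,0.0,0,3.0,0.0,0.0,0,3.0,0.0,-3.1,0,3.0,0.0,-6.3,0,3.0,0.0,-9.4,0]}}

```text
time: 5.35
eef_pos: [0.5998, 0.1043, 0.1334]
eef_rot: [-0.548, 0.836, -0.0, 0.001]
wrist_force: [1.2, 0.4, -0.2]
opening: 0.004
grasp_force: 0.0
```

Emit:
{"api": "step_arm", "payload": {"rows": [-0.9,1.4,0.0,7,-1.8,2.8,0.0,14,-2.7,4.2,0.0,20,-3.6,5.6,0.0,27,-4.5,7.0,0.0,34]}}

```text
time: 5.77
eef_pos: [0.5538, 0.1745, 0.1327]
eef_rot: [-0.277, 0.961, -0.0, 0.002]
wrist_force: [-0.2, 0.4, 0.9]
opening: 0.006
grasp_force: 0.0
```

Emit:
{"api": "step_arm", "payload": {"rows": [0.0,1.6,0.0,7,0.0,3.3,0.0,14,0.1,4.9,0.0,21,0.1,6.6,0.0,27,0.1,8.3,0.0,34]}}

```text
time: 6.18
eef_pos: [0.5083, 0.2441, 0.1326]
eef_rot: [0.016, 1.0, 0.0, 0.002]
wrist_force: [0.2, 0.1, -0.2]
opening: 0.008
grasp_force: 0.0
```

Emit:
{"api": "step_arm", "payload": {"rows": [0.9,1.3,0.0,7,0.9,1.3,0.0,7,0.9,1.3,0.0,7,0.9,1.3,0.0,7,0.9,1.3,0.0,7]}}

```text
time: 6.6
eef_pos: [0.4998, 0.2561, 0.1313]
eef_rot: [0.073, 0.997, 0.0, 0.001]
wrist_force: [-0.3, 0.1, 0.5]
opening: 0.004
grasp_force: 0.0
```

Emit:
{"api": "step_arm", "payload": {"rows": [0.0,0.0,2.3,0,0.0,0.0,4.7,0,0.0,0.0,7.0,0,0.0,0.0,9.4,0,0.0,0.0,9.4,0]}}

```text
time: 7.02
eef_pos: [0.4955, 0.255, 0.0319]
eef_rot: [0.074, 0.997, -0.002, -0.004]
wrist_force: [-1.1, -0.6, -0.4]
opening: 0.005
grasp_force: 0.0
```

```bash
python3 look.py m4.png; python3 - <<'E'
from plan import *
c=cmd0();print(c,W(-.12,0),robot.read_state()['eef_pos']);ph=np.degrees(pose()[2])+180
go(lin(c,(*W(-.044,0,.036),ph),15)+[(*W(-x,0,.036),ph) for x in(.041,.038,.036,.035,.034)])
E
```

```text
[0.49859455153656884, 0.2564517909570295, 0.035809261052081764, 171.5450680545825] [0.49817005 0.25649604 0.        ] [0.49877101 0.2561817  0.03642379]
[-0.5, 0.0, 0.0, 0, -1.0, 0.0, 0.0, 0, -1.5, 0.0, 0.0, 0, -2.0, 0.0, 0.0, 0, -2.5, 0.0, 0.0, 0]
[-0.5, 0.0, 0.0, 0, -1.0, 0.0, 0.0, 0, -1.5, 0.0, 0.0, 0, -2.0, 0.0, 0.0, 0, -2.5, 0.0, 0.0, 0]
[-0.5, 0.0, 0.0, 0, -1.0, 0.0, 0.0, 0, -1.5, 0.0, 0.0, 0, -2.1, 0.0, 0.0, 0, -2.6, 0.0, 0.0, 0]
[-0.3, 0.0, 0.0, 0, -0.6, 0.0, 0.0, 0, -0.8, 0.0, 0.0, 0, -0.9, 0.0, 0.0, 0, -1.0, 0.0, 0.0, 0]
```

View pics/m4.png

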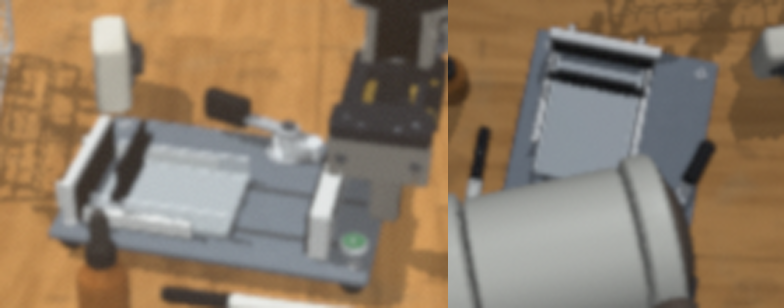

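The lever stayed forward, with its grip at (228,105) in the side view and (700,160) in the top view. The fingers stand just behind the wall at (385,205). Now I push.

Emit:
{"api": "step_arm", "payload": {"rows": [-0.5,0.0,0.0,0,-1.0,0.0,0.0,0,-1.5,0.0,0.0,0,-2.0,0.0,0.0,0,-2.5,0.0,0.0,0]}}

```text
time: 7.53
eef_pos: [0.5242, 0.2533, 0.0374]
eef_rot: [0.074, 0.997, 0.0, -0.0]
wrist_force: [-2.2, -0.0, 2.0]
opening: 0.005
grasp_force: 1.4
```

Emit:
{"api": "step_arm", "payload": {"rows": [-0.5,0.0,0.0,0,-1.0,0.0,0.0,0,-1.5,0.0,0.0,0,-2.0,0.0,0.0,0,-2.5,0.0,0.0,0]}}

```text
time: 7.95
eef_pos: [0.5487, 0.2495, 0.0366]
eef_rot: [0.074, 0.997, -0.0, -0.0]
wrist_force: [-2.2, 1.3, 1.7]
opening: 0.006
grasp_force: 1.4
```

Emit:
{"api": "step_arm", "payload": {"rows": [-0.5,0.0,0.0,0,-1.0,0.0,0.0,0,-1.5,0.0,0.0,0,-2.1,0.0,0.0,0,-2.6,0.0,0.0,0]}}

```text
time: 8.37
eef_pos: [0.5745, 0.2455, 0.0365]
eef_rot: [0.074, 0.997, -0.0, -0.0]
wrist_force: [-5.4, 1.2, 2.2]
opening: 0.003
grasp_force: 2.2
```

Emit:
{"api": "step_arm", "payload": {"rows": [-0.3,0.0,0.0,0,-0.6,0.0,0.0,0,-0.8,0.0,0.0,0,-0.9,0.0,0.0,0,-1.0,0.0,0.0,0]}}

```text
time: 8.78
eef_pos: [0.5809, 0.2445, 0.0364]
eef_rot: [0.074, 0.997, -0.0, -0.004]
wrist_force: [-16.3, 1.2, 12.4]
opening: 0.005
grasp_force: 7.9
```

```bash
python3 look.py m5.png; python3 - <<'E'
from plan import *
c=cmd0();s=robot.read_state();a,b,th=pose();d=s['eef_pos'][:2]-np.array([a,b])
print(c,s['eef_pos'],s['wrist_force'],"caster x",d@[np.cos(th),np.sin(th)])
E
```

```text
[0.5836598882452395, 0.24380708887906524, 0.035809261052081764, 171.5450680545825] [0.5809078  0.24456161 0.0364272 ] [-13.39147518   0.34680156  10.09326552] caster x -0.03640674643132297
```

View pics/m5.png

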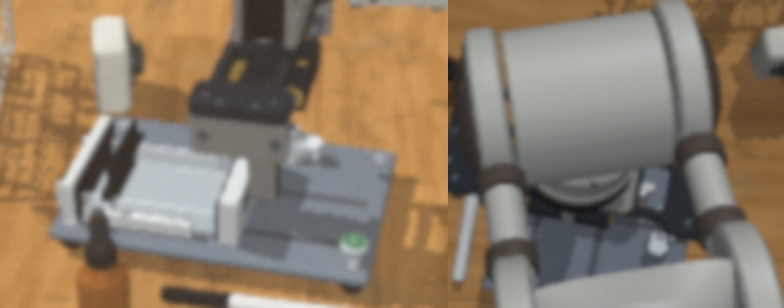

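The wall is about home: the finger reads travel of about 0.0656, with 13 N and rising. The side crop shows the tray at the far wall and the wall at (233,200). I'll press slightly more, then withdraw.

Emit:
{"api": "step_arm", "payload": {"rows": [-0.2,0,0,0,-0.3,0,0,0,-0.3,0,0,0]}}

```text
time: 9.13
eef_pos: [0.581, 0.2445, 0.0364]
eef_rot: [0.073, 0.997, -0.001, -0.007]
wrist_force: [-21.8, 0.9, 18.5]
opening: 0.006
grasp_force: 11.6
```

```bash
python3 - <<'E'
from plan import *
s=robot.read_state();a,b,th=pose();d=s['eef_pos'][:2]-np.array([a,b])
print(s['wrist_force'],"caster x",d@[np.cos(th),np.sin(th)])
c=cmd0(); f=np.radians(c[3]); c[0]-=.003*np.cos(f); c[1]-=.003*np.sin(f); json.dump(c,open(F,"w"))
B=(c[0]+.03*np.cos(f),c[1]+.03*np.sin(f),c[2],c[3]); U=(*B[:2],.13,c[3])
S=pusher(2.25,-1,.012,.004,.13); S=(*S[:3],S[3]); print(S)
D=(*S[:2],.036,S[3])
go(lin(c,B,2)+lin(B,U,3)+lin(U,S,11)+[S]*4+lin(S,D,4)+[D])
E
```

```text
[-21.8164814    0.89799977  18.50159272] caster x -0.0362908027318034
(np.float64(0.6326498633290191), np.float64(0.16740215642039813), np.float64(0.13), np.float64(243.54095652048971))
[1.5, 0.0, 0.0, 0, 3.0, 0.0, 0.0, 0, 3.0, 0.0, -3.1, 0, 3.0, 0.0, -6.3, 0, 3.0, 0.0, -9.4, 0]
[-0.8, -0.6, 0.0, -7, -1.6, -1.2, 0.0, -13, -2.4, -1.9, 0.0, -20, -3.2, -2.5, 0.0, -26, -3.9, -3.1, 0.0, -33]
[-0.4, -1.0, 0.0, -6, -0.7, -1.9, 0.0, -13, -1.0, -2.9, 0.0, -19, -1.3, -3.8, 0.0, -26, -1.6, -4.8, 0.0, -32]
[0.2, -1.0, 0.0, -7, 0.2, -1.0, 0.0, -7, 0.2, -1.0, 0.0, -7, 0.2, -1.0, 0.0, -7, 0.2, -1.0, 0.0, -7]
[0.0, 0.0, 2.3, 0, 0.0, 0.0, 4.7, 0, 0.0, 0.0, 7.0, 0, 0.0, 0.0, 9.4, 0, 0.0, 0.0, 9.4, 0]
```

Emit:
{"api": "step_arm", "payload": {"rows": [1.5,0.0,0.0,0,3.0,0.0,0.0,0,3.0,0.0,-3.1,0,3.0,0.0,-6.3,0,3.0,0.0,-9.4,0]}}

```text
time: 9.55
eef_pos: [0.5575, 0.2479, 0.1315]
eef_rot: [0.074, 0.997, -0.0, 0.001]
wrist_force: [0.6, 0.1, 0.8]
opening: 0.003
grasp_force: 0.0
```

Emit:
{"api": "step_arm", "payload": {"rows": [-0.8,-0.6,0.0,-7,-1.6,-1.2,0.0,-13,-2.4,-1.9,0.0,-20,-3.2,-2.5,0.0,-26,-3.9,-3.1,0.0,-33]}}

```text
time: 9.97
eef_pos: [0.5927, 0.2111, 0.1309]
eef_rot: [-0.215, 0.977, -0.0, 0.001]
wrist_force: [0.0, -0.0, -0.7]
opening: 0.006
grasp_force: 0.0
```

Emit:
{"api": "step_arm", "payload": {"rows": [-0.4,-1.0,0.0,-6,-0.7,-1.9,0.0,-13,-1.0,-2.9,0.0,-19,-1.3,-3.8,0.0,-26,-1.6,-4.8,0.0,-32]}}

```text
time: 10.38
eef_pos: [0.627, 0.1741, 0.1307]
eef_rot: [-0.476, 0.879, -0.001, 0.001]
wrist_force: [0.9, 0.7, 0.7]
opening: 0.003
grasp_force: 0.0
```

Emit:
{"api": "step_arm", "payload": {"rows": [0.2,-1.0,0.0,-7,0.2,-1.0,0.0,-7,0.2,-1.0,0.0,-7,0.2,-1.0,0.0,-7,0.2,-1.0,0.0,-7]}}

```text
time: 10.8
eef_pos: [0.6327, 0.168, 0.1306]
eef_rot: [-0.526, 0.851, -0.0, 0.0]
wrist_force: [0.8, -0.5, -1.4]
opening: 0.007
grasp_force: 0.0
```

```bash
python3 look.py m6.png
```

```text
(no output)
```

View pics/m6.png

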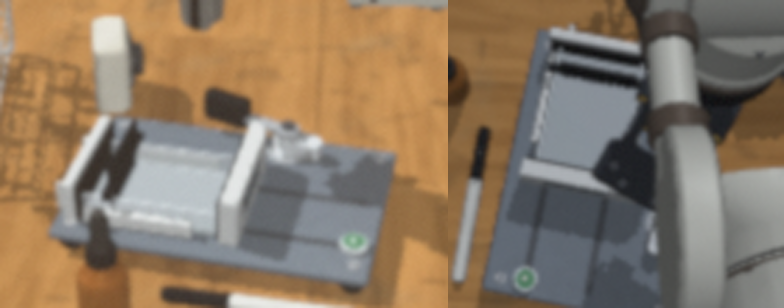

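The wall is home at (240,185) with the tray at the far wall. The grip is at (228,105), and the fingers hover over its left-front side at (200,15). I descend and swing the lever back.

Emit:
{"api": "step_arm", "payload": {"rows": [0.0,0.0,2.3,0,0.0,0.0,4.7,0,0.0,0.0,7.0,0,0.0,0.0,9.4,0,0.0,0.0,9.4,0]}}

```text
time: 11.32
eef_pos: [0.6286, 0.1675, 0.031]
eef_rot: [-0.526, 0.85, 0.002, -0.004]
wrist_force: [-0.0, -0.3, -0.9]
opening: 0.004
grasp_force: 0.0
```

```bash
python3 - <<'E'
from plan import *
T=[pusher(2.25,-1,g,.004,.036) for g in(.008,.003)]+[pusher(q,-1,-.001,.003,.036) for q in np.linspace(2.25,0,28)]
T+=[pusher(-.03,-1,-.002,.003,.036)]*5
go(T)
E
```

```text
[0.4, 0.0, 0.0, 0, 0.9, 0.0, 0.0, 0, 1.3, 0.1, 0.0, 0, 1.8, 0.0, 0.0, 5, 2.3, -0.1, 0.0, 10]
[0.4, -0.1, 0.0, 4, 0.9, -0.2, 0.0, 9, 1.4, -0.2, 0.0, 14, 1.9, -0.2, 0.0, 19, 2.4, -0.1, 0.0, 23]
[0.5, -0.1, 0.0, 5, 1.0, -0.2, 0.0, 10, 1.4, -0.2, 0.0, 15, 1.9, -0.2, 0.0, 20, 2.4, -0.2, 0.0, 24]
[0.5, -0.1, 0.0, 5, 1.0, -0.2, 0.0, 10, 1.5, -0.2, 0.0, 15, 2.0, -0.2, 0.0, 19, 2.5, -0.1, 0.0, 24]
[0.4, -0.1, 0.0, 5, 0.9, -0.2, 0.0, 10, 1.4, -0.2, 0.0, 15, 1.9, -0.2, 0.0, 19, 2.4, -0.2, 0.0, 24]
[0.5, -0.1, 0.0, 5, 1.0, -0.2, 0.0, 10, 1.5, -0.2, 0.0, 14, 2.0, -0.2, 0.0, 19, 2.5, -0.1, 0.0, 24]
[0.2, -0.1, 0.0, 2, 0.2, -0.1, 0.0, 2, 0.2, -0.1, 0.0, 2, 0.2, -0.1, 0.0, 2, 0.2, -0.1, 0.0, 2]
```

Emit:
{"api": "step_arm", "payload": {"rows": [0.4,0.0,0.0,0,0.9,0.0,0.0,0,1.3,0.1,0.0,0,1.8,0.0,0.0,5,2.3,-0.1,0.0,10]}}

```text
time: 11.73
eef_pos: [0.6251, 0.1465, 0.039]
eef_rot: [-0.449, 0.894, -0.001, 0.002]
wrist_force: [-0.4, 1.9, -0.6]
opening: 0.006
grasp_force: 0.7
```

Emit:
{"api": "step_arm", "payload": {"rows": [0.4,-0.1,0.0,4,0.9,-0.2,0.0,9,1.4,-0.2,0.0,14,1.9,-0.2,0.0,19,2.4,-0.1,0.0,23]}}

```text
time: 12.15
eef_pos: [0.6122, 0.126, 0.0391]
eef_rot: [-0.261, 0.965, -0.001, 0.003]
wrist_force: [2.2, 0.0, 0.6]
opening: 0.004
grasp_force: 0.8
```

Emit:
{"api": "step_arm", "payload": {"rows": [0.5,-0.1,0.0,5,1.0,-0.2,0.0,10,1.4,-0.2,0.0,15,1.9,-0.2,0.0,20,2.4,-0.2,0.0,24]}}

```text
time: 12.57
eef_pos: [0.5923, 0.1123, 0.0391]
eef_rot: [-0.055, 0.999, -0.0, 0.003]
wrist_force: [0.9, 1.2, 0.1]
opening: 0.005
grasp_force: 0.7
```

Emit:
{"api": "step_arm", "payload": {"rows": [0.5,-0.1,0.0,5,1.0,-0.2,0.0,10,1.5,-0.2,0.0,15,2.0,-0.2,0.0,19,2.5,-0.1,0.0,24]}}

```text
time: 12.98
eef_pos: [0.5676, 0.1079, 0.0391]
eef_rot: [0.154, 0.988, -0.0, 0.003]
wrist_force: [1.7, -1.7, 0.3]
opening: 0.003
grasp_force: 0.8
```

Emit:
{"api": "step_arm", "payload": {"rows": [0.4,-0.1,0.0,5,0.9,-0.2,0.0,10,1.4,-0.2,0.0,15,1.9,-0.2,0.0,19,2.4,-0.2,0.0,24]}}

```text
time: 13.4
eef_pos: [0.544, 0.1136, 0.0389]
eef_rot: [0.356, 0.935, 0.001, 0.002]
wrist_force: [0.8, 0.6, -0.7]
opening: 0.007
grasp_force: 0.7
```

Emit:
{"api": "step_arm", "payload": {"rows": [0.5,-0.1,0.0,5,1.0,-0.2,0.0,10,1.5,-0.2,0.0,14,2.0,-0.2,0.0,19,2.5,-0.1,0.0,24]}}

```text
time: 13.82
eef_pos: [0.5242, 0.1281, 0.0388]
eef_rot: [0.542, 0.84, -0.0, 0.002]
wrist_force: [-1.2, -7.1, 2.0]
opening: 0.006
grasp_force: 2.8
```

Emit:
{"api": "step_arm", "payload": {"rows": [0.2,-0.1,0.0,2,0.2,-0.1,0.0,2,0.2,-0.1,0.0,2,0.2,-0.1,0.0,2,0.2,-0.1,0.0,2]}}

```text
time: 14.23
eef_pos: [0.5233, 0.129, 0.0389]
eef_rot: [0.555, 0.832, -0.0, 0.003]
wrist_force: [1.7, -8.0, 0.3]
opening: 0.006
grasp_force: 3.8
```

```bash
python3 - <<'E'
from plan import *
s=robot.read_state();print(cmd0(),s['eef_pos'],s['wrist_force'])
for q in(.3,.2,.1,0,-.03):print(q,pusher(q,-1,0,.003,.036))
E
```

```text
[0.5208882544440226, 0.1309806566481115, 0.035809261052081764, 112.54506805458249] [0.52330939 0.1290063  0.03887823] [ 1.70671031 -7.95232468  0.2648787 ]
0.3 (np.float64(0.5365907286414188), np.float64(0.11664887523938214), np.float64(0.036), np.float64(131.7409565204897))
0.2 (np.float64(0.531688671437281), np.float64(0.12002032571408952), np.float64(0.036), np.float64(126.00762318715636))
0.1 (np.float64(0.5271479394804897), np.float64(0.12386461972373747), np.float64(0.036), np.float64(120.274289853823))
0 (np.float64(0.5230139617073919), np.float64(0.1281432960269387), np.float64(0.036), np.float64(114.54095652048966))
-0.03 (np.float64(0.5218593825051044), np.float64(0.12950531030336404), np.float64(0.036), np.float64(112.82095652048969))
```

By the finger position the lever is at about 0. I'll press harder to confirm the stop, then withdraw and look.

Emit:
{"api": "step_arm", "payload": {"rows": [0.2,0,0,0,0.4,0,0,0,0.4,0,0,0,0.4,0,0,0]}}

```text
time: 14.57
eef_pos: [0.5232, 0.1295, 0.0391]
eef_rot: [0.555, 0.832, -0.002, 0.006]
wrist_force: [4.6, -19.7, -2.1]
opening: 0.006
grasp_force: 10.0
```

Emit:
{"api": "step_arm", "payload": {"rows": [-1.5,0,0,0,-3.5,0,0,0,-3.5,0,-4,0,-3.5,0,-8,0,-3.5,0,-12,0]}}

```text
time: 14.98
eef_pos: [0.5331, 0.102, 0.1594]
eef_rot: [0.556, 0.831, 0.0, 0.001]
wrist_force: [1.8, -0.3, -0.2]
opening: 0.002
grasp_force: 0.0
```

Emit:
{"api": "step_arm", "payload": {"rows": [-4,0,0,0,-8,0,-2,0,-12,0,-4,0,-16,0,-6,0,-16,0,-6,0]}}

```text
time: 15.4
eef_pos: [0.5978, -0.051, 0.2226]
eef_rot: [0.557, 0.83, 0.001, 0.005]
wrist_force: [0.3, -0.4, 0.4]
opening: 0.006
grasp_force: 0.0
```

```bash
python3 look.py m7.png; python3 -c "
from h import *
c=robot.read_camera('top')
for q in (0,.15,.3): 
  g=grip(q); print(q,(proj(c,W(g[0],g[1],.056))-[220,145])*2.8+[448,0],(proj(c,W(-.038,-.078,.05))-[220,145])*2.8+[448,0])"
```

```text
0 [695.96696133 281.439474  ] [667.96273635 218.83083966]
0.15 [705.09734838 276.88687088] [667.96273635 218.83083966]
0.3 [713.38070548 270.99882327] [667.96273635 218.83083966]
```

View pics/m7.png

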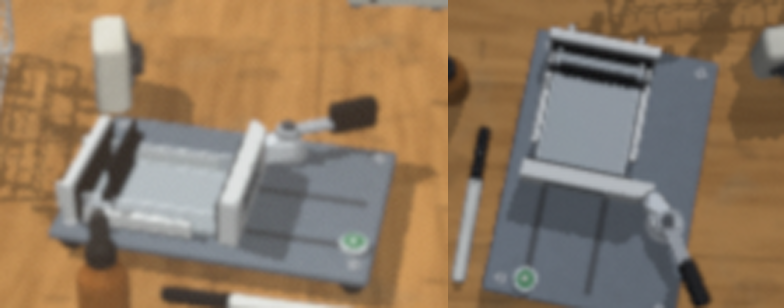

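The lever's grip is at (694,280), which matches angle 0, and the cam nose sits behind the wall. The wall is home, the tray is at the far wall, and the bystanders have not moved. I'm handing in.

```bash
python3 -c "
from rig import robot
print(robot.sign_off())"
```

```text
the job is handed in; nothing more can be done
None
```

I handed the job in after about 15 s of arm time: the wall is home with the tray against the fixed wall, the lever is back at its locked stop, and nothing beside the caster appeared to move in the pictures; the sign-off returned no verdict.

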